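# Empty the spent camera cells through the recycling box's spring flap

## Task

Take the small metal scoop by its handle and empty its three spent batteries into the grey recycling box: gently push the spring flap down with the scoop's front lip and pour through it, keeping your fingers off the box. Then let the flap close and stand the empty scoop upright back on the grey mat. Leave the bottle, lens, camera and jar where they are.

Things in the scene. Friction and masses are not known exactly. Their poses are not given: they have to be found in the camera images.
- scoop: open aluminium hand scoop, 140 g, with a black bar handle; origin under the pan's centre, +x towards the pouring lip, z up. Pan 100 (x) by 56 (y) mm outside, walls 3 mm thick, tops 28 mm up, closed at the back (x = -50 mm), open at the front. Floor 4 mm thick, flat from x = -50 to +30 mm, then ramping up at 20 degrees to the lip: cells stay in while it is within about 15 degrees of level
- scoop_grip (a point): middle of the scoop's handle, at (-95, 0, 30) mm in the scoop's frame. The handle is a straight level bar 14 mm wide (y) and 18 mm tall (21 to 39 mm above the scoop's underside), from x = -50 back to x = -135 mm
- scoop_lip (a point): middle of the scoop's front lip, at (50, 0, 9) mm in the scoop's frame
- cell0_center (a point): spent camera cell, a plain black cylinder with bright metal ends, 17 mm in diameter and 32 mm long (17 g); this point is its centre. It starts lying across the scoop's pan, and rolls freely
- cell1_center (a point): spent camera cell, a plain black cylinder with bright metal ends, 17 mm in diameter and 32 mm long (17 g); this point is its centre. It starts lying across the scoop's pan, and rolls freely
- cell2_center (a point): spent camera cell, a plain black cylinder with bright metal ends, 17 mm in diameter and 32 mm long (17 g); this point is its centre. It starts lying across the scoop's pan, and rolls freely
- bin: grey steel battery recycling box fixed to the bench, 160 (x) by 120 (y) by 110 (z) mm, walls 4 mm; origin under its centre, z up. In the middle of its top is an opening 90 (x) by 76 (y) mm, shut by the flap. A collar 25 mm high, 4 mm thick stands round it on both sides and the far (+x) end; the front (-x) end is open: the scoop comes in over it, lip pointing to the box's +x
- flap (a joint): angle of the aluminium flap (86 by 72 mm) that shuts the box's opening, hinged along the opening's front (-x) edge: 0 is shut, flush with the box's top; it grows to 1.15 rad as the far edge is pushed down into the box. A spring holds it shut under the cells' weight (0.1 N m at 0, 0.2 N m at 1 rad: 2 to 4 N at 50 mm from the hinge) and shuts it when let go
- flap_hinge (a point): middle of the flap's hinge line, in the plane of the box's top (110 mm up), at the front edge of the opening; at (-45, 0, 110) mm in the box's frame
- mat: grey fabric bench mat fixed to the bench, 240 (x) by 200 (y) by 3 mm; origin under its centre. The scoop starts on it
- bottle: bystander: white plastic bottle standing upright, diameter 52 mm, 150 mm tall; origin under its centre
- lens: bystander: black camera lens standing on end, diameter 60 mm, 57 mm tall; origin under its centre
- camera: bystander: black and metal camera, 34 (x) by 136 (y) by 85 mm, its lens barrel reaching 30 mm further to -x; origin under the body's centre
- jar: bystander: small glass jar with a steel lid, diameter 54 mm, 60 mm tall; origin under its centre

How it is judged:
On the way:
1. the scoop presses the flap open (value of joint flap above 0.35 rad and contact force between scoop and bin above 0.5 N), for 0.2 s.
At the end, for the whole second after the job is handed in: all three cells lie inside the recycling box below the shut flap (flap within 0.08 rad of shut), and the scoop stands level (within 0.08 rad), at rest, with the middle of its pan over the mat and its underside on it (within 5 mm) (x of cell0_center in the frame of bin between -0.078 and 0.078 m and y of cell0_center in the frame of bin between -0.058 and 0.058 m and z of cell0_center in the frame of bin between 0 and 0.09 m and x of cell1_center in the frame of bin between -0.078 and 0.078 m and y of cell1_center in the frame of bin between -0.058 and 0.058 m and z of cell1_center in the frame of bin between 0 and 0.09 m and x of cell2_center in the frame of bin between -0.078 and 0.078 m and y of cell2_center in the frame of bin between -0.058 and 0.058 m and z of cell2_center in the frame of bin between 0 and 0.09 m and value of joint flap below 0.08 rad and angle between scoop's own z axis and vertical below 0.08 rad and linear speed of scoop below 0.02 m/s and z of scoop in the frame of mat below 0.008 m and x of scoop in the frame of mat between -0.12 and 0.12 m and y of scoop in the frame of mat between -0.1 and 0.1 m); the robot touches nothing.
It fails at once if the bottle, lens, camera or jar is pushed more than 15 mm or tipped (distance of any of bottle, lens, camera, jar from where it was at the start of the episode above 0.015 m or angle between any of bottle, lens, camera, jar's own z axis and vertical above 0.25 rad).
It fails at once if the fingers press on the recycling box or its flap (contact force between the fingers and bin above 2 N).
It fails at once if the scoop is rammed into the recycling box (over 25 N) (contact force between scoop and bin above 25 N).
It also fails if it takes over 64 s, if anything falls off the work surface, if the arm or the gripper's body presses on something with over 40 N, if the wrist force passes 120 N, or if a joint passes its speed limit or range.

## Robot

A 6-joint arm with a two-finger parallel gripper is mounted at the origin on the work surface. World frame = base frame: x ahead of the robot, y to its left, z up, the work surface at z = 0. Lengths are in m, angles in rad, forces in N, time in s.
With the tool pointing down it reaches from about 0.375 to 0.9 m from the base axis. Payload 3.1 kg.
Tool frame: the origin (TCP) lies on the centre line of the jaws, within the pads' length; the fingertips stand 22 mm ahead of it and the grasp point (between the pads) lies 3 mm ahead of it; z points along the fingers, y is the line along which they close (so a half turn about z gives the same grasp; the last joint's range is limited). The gripper opens to 85 mm and grips with 20 to 120 N. Pads are 22 mm wide; open, the fingers measure 114 mm over their backs; the gripper's body (76 mm by 85 mm) begins 54 mm behind the grasp point. The pads swing forward as they close: fully open they stand 13 mm farther back than shut.
Start: joints at [1.077, 0.527, 1.433, -0, 1.181, -0.178], TCP at [0.194, 0.594, 0.253] pointing down, gripper open.
Joint ranges: [-3.08, 3.08], [-0.75, 2.2], [0.22, 2.44], [-1.43, 4.57], [0, 2.65], [-2.85, 2.85]. Speed limits (rad/s): [2.79, 2.79, 3.14, 3.14, 3.14, 3.14].

## Interface

Orientations are given as a unit quaternion [x, y, z, w].
In Python, from station import manip, viewer, sign_off gives the robot as it stands (manip), with the cameras (viewer) and the job as plain functions.
- The arm moves only by the shell command python3 drive.py 'ROWS' [FORCE]. ROWS is one flat JSON list of numbers that holds 1 to 20 rows one after another, with no inner brackets; each row has 5 numbers: dx, dy, dz in m, then a turn about the tool's z in rad, then the opening from 0.0 (shut) to 1.0 (fully open); each row is the pose to reach, as a shift and turn from the pose commanded when the command began, along the tool's axes at that moment; what a row does not reach only later rows make up. A row lasts 1/10 s, in which the tool goes at most 0.05 m and 0.15 rad, less where a joint would pass 70% of its speed; a pose out of reach is approached as far as the arm can. The fingers move at their own pace and stop on an object; FORCE is the grip in N (left out, the last holds). Time passes only in rows, so rows that do not move let the fingers close. It prints the time, the measured TCP pose, the force, the opening and the grip force at its end. Input that does not fit is refused with a message, and nothing moves.
- manip.sense(): the state, without advancing time (a new reading comes with each control period).
- viewer.snapshot(name): name is "scene" or "top" or "wrist"; returns a dict with "pixels" (420x560x3 uint8, red, green, blue), "range_z" (420x560 float32, m along the optical axis (not along the pixel's ray), 0 where there is no reading), "fov_y" (degrees; the focal length in pixels is half the picture's height over the tangent of half this angle, whatever the lens; pixels are square), "cx", "cy" (the principal point, pixels), "R" (3x3) and "t" (3): a world point X has camera coordinates R X + t; the wrist camera has in their place "hand_eye" (4x4, takes a point from camera to tool coordinates, whose origin is the TCP and whose axes are the flange's). Camera axes: x right, y down, z forward; pixel columns grow to the right and rows downward; lengths in m; the calibration is good to about 2 mm. The wrist camera is an equidistant fisheye: a pixel r from the principal point sees the ray r / f radians off the axis. A picture is of the moment at which its call begins: read the wrist's pose just before it.
- sign_off(): hands the job in; it is judged then, once.
The state is a dict: "t": time; "q": joint angles; "qd": joint speeds; "tau": joint torques, N m; "tcp_pos": TCP position; "tool_rot": TCP orientation; "force": force on the tool from outside, world axes, zero at the start; "ft_torque": the same for the moment, N m; "finger_gap": opening from 0.0 (shut) to 1.0 (fully open); "gripper_force": force on a finger pad.
Only numpy, scipy, OpenCV 4.12 (cv2) and the standard library are available. Lean on these libraries where they do the work, as an engineer would, in place of code of your own. Each camera call takes 0.05 s, during which the arm holds its last target. There are 200 camera calls.

## Working session

There is one attempt and no reset: what is moved stays moved. The work goes in short steps, Python scripts to look and compute and a shell command to move; the robot and the scene stay as the last step left them, time stands still between calls to the robot, and variables do not carry over. Pictures are saved under pics/ and viewed, at most 11 in all, crops included, and the job is handed in when it is done.

```bash
ls; mkdir -p pics
python3 - <<'E'
from station import manip, viewer, sign_off
import cv2,numpy as np
s=manip.sense();print(s['t'],s['tcp_pos'],s['tool_rot'],s['finger_gap'])
a=[]
for n in("scene","top"):
    d=viewer.snapshot(n);np.savez(f"{n}0.npz",**d)
    cv2.imwrite(f"pics/{n}0.png",d["pixels"][:,:,::-1]);print(n,d['fov_y'],d['cx'],d['cy'],d['R'],d['t'])
E
```

```text
drive.py
pics
station.py
0.0 [0.19373611 0.59349016 0.25233492] [ 1.57253921e-01  9.87557590e-01 -1.03372367e-03 -3.76197876e-04] 0.9972349129526412
scene 56.405024534173016 276.3069871040259 202.5035084240597 [[ 0.8514082   0.52432638  0.01363503]
 [ 0.39796868 -0.62885688 -0.66795206]
 [-0.3416504   0.57412618 -0.74407939]] [-0.52568668 -0.13829575  1.1810384 ]
top 50.14216172068825 281.1144072410723 212.6944686256137 [[ 0.02836393 -0.99953576 -0.01112457]
 [-0.98895989 -0.02644104 -0.14580537]
 [ 0.14544353  0.01513736 -0.98925075]] [0.05088117 0.59324983 0.88054695]
```

View pics/scene0.png

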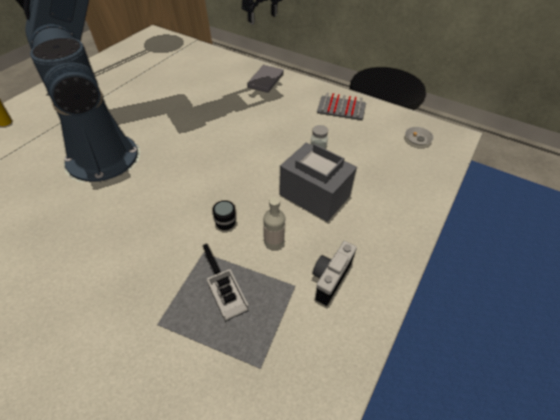

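View pics/top0.png

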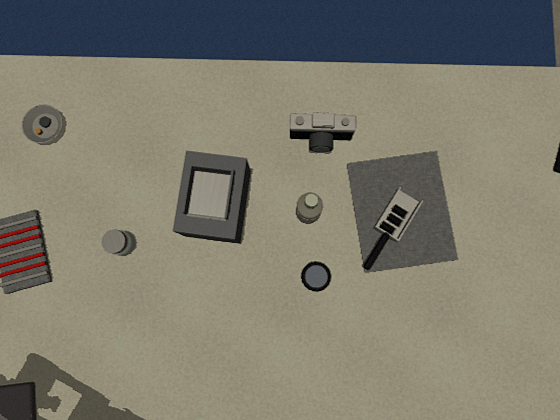

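The top view shows the box (centre about pixel 211,195), the scoop on the mat (pan about 398,213, handle end about 366,267), the bottle (309,207) and the lens (316,276). The lip points away from the robot. Next I'll measure these and crop in on the box and scoop.

```bash
cat > h.py <<'E'
import numpy as np,cv2
def load(n): return dict(np.load(n))
def world(d):
    f=210/np.tan(np.radians(d['fov_y'])/2); z=d['range_z']
    v,u=np.mgrid[:420,:560]
    c=np.stack([(u-d['cx'])/f*z,(v-d['cy'])/f*z,z],-1)
    return (c-d['t'])@d['R']      # R^T (c-t)
def rect(P):
    (c,s,a)=cv2.minAreaRect((P[:,:2]*1000).astype(np.float32)); return np.round(c,1),np.round(s,1),round(a,1)
E
python3 - <<'E'
from h import *
d=load('top0.npz');W=world(d);px=d['pixels'].astype(int)
Z=W[...,2];g=px.sum(-1)
def box(u0,u1,v0,v1):
    m=np.zeros((420,560),bool);m[v0:v1,u0:u1]=1;return m
b=box(165,260,140,250)
print('z hist',np.histogram(Z[b],bins=np.arange(0,.16,.01)))
for lo,hi in((.10,.118),(.125,.145),(.10,.145)):
    P=W[b&(Z>lo)&(Z<hi)];print('bin',lo,hi,len(P),rect(P),P.mean(0),np.median(P[:,2]))
m=box(345,462,148,275);sc=m&(Z>.010)
P=W[sc];print('scoop all',len(P),rect(P))
hd=sc&(g<110)&(Z>.03);P=W[hd]
n,l=cv2.connectedComponents(hd.astype(np.uint8))
for i in range(1,n):
    Q=W[l==i]
    if len(Q)>10:print('dark',len(Q),rect(Q),Q.mean(0))
for n,bb in(('bottle',(292,330,188,228)),('lens',(298,334,258,295)),('cam',(285,360,105,156)),('jar',(98,140,224,262))):
    Q=W[box(*bb)&(Z>.02)];print(n,rect(Q),Q[:,2].max())
P=W[m&(Z<.01)&(g<300)];print('mat',rect(P))
a=d['pixels'][135:255,160:270,::-1];c=d['pixels'][175:275,350:450,::-1]
k=lambda x:cv2.resize(x,(390,420),interpolation=cv2.INTER_CUBIC)
cv2.imwrite('pics/crop0.png',np.clip(np.hstack([k(a),k(c)])*1.3,0,255))
E
```

```text
z hist (array([1644,   59,   85,   61,   65,   64,   68,   67,   69,   80, 3210,
       1349,  147,  353,    0]), array([0.  , 0.01, 0.02, 0.03, 0.04, 0.05, 0.06, 0.07, 0.08, 0.09, 0.1 ,
       0.11, 0.12, 0.13, 0.14, 0.15]))
bin 0.1 0.118 4527 (array([615.7, 204.4]), array([120.4, 160.9]), 84.2) [0.61142417 0.20306172 0.10913311] 0.10909173199108567
bin 0.125 0.145 430 (array([617.6, 204.3]), array([85.6, 94.2]), 84.0) [0.62909848 0.20428742 0.1326744 ] 0.13348707915689353
bin 0.1 0.145 5059 (array([615.7, 204.4]), array([120.4, 160.9]), 84.2) [0.61330416 0.20329944 0.11138143] 0.10933097790946472
scoop all 1191 (array([527.9, -99. ]), array([ 89.9, 323.5]), 40.4)
dark 283 (array([ 519.1, -129.4]), array([13.4, 82.6]), 58.5) [ 0.5186938  -0.12852208  0.04055932]
bottle (array([546.2,  37.6]), array([ 50.9, 173.4]), 63.7) 0.9581467634514943
lens (array([468.9,   4.2]), array([81.8, 58.9]), 67.7) 0.9581467634514943
cam (array([626.8, -13.9]), array([338.9, 135.2]), 0.2) 0.9581467634514943
jar (array([504.6, 238.3]), array([378.4,  53.1]), 83.6) 0.9581467634514943
mat (array([ 610.5, -189.1]), array([242.5, 201.1]), 9.2)[ WARN:0@0.275] global loadsave.cpp:1063 imwrite_ Unsupported depth image for selected encoder is fallbacked to CV_8U.
```

View pics/crop0.png

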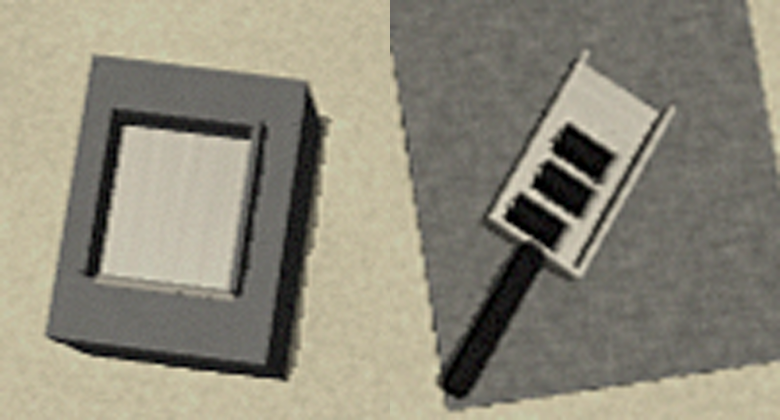

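The box opens towards the robot, with its +x axis at −5.8°. The scoop's axis is at −31.5°. The box measures 160.9×120.4 with its top at 109 mm, and the handle 82.6×13.4 with its top at 41 mm, so both agree with the sizes given.

```bash
cat >> h.py <<'E'
def rel(x,y,z,yaw):   # needed rows from measured pose; yaw = world heading (deg) of scoop axis (= -tool x)
    from station import manip, viewer, sign_off
    from scipy.spatial.transform import Rotation as Ro
    s=manip.sense();M=Ro.from_quat(s['tool_rot']).as_matrix()
    d=M.T@(np.array([x,y,z])-s['tcp_pos'])
    a=np.arctan2(M[1,0],M[0,0]);t=(a-np.radians(yaw+180)+np.pi)%(2*np.pi)-np.pi
    print('rel',np.round(d,4),'turn',round(t,4),'t',round(s['t'],2),'tcp',np.round(s['tcp_pos'],4),'q',np.round(s['q'],2))
E
python3 -c "
from h import *
rel(.5041,-.1203,.14,-31.5)"
```

```text
rel [-0.5167 -0.582   0.1134] turn 0.234 t 0.1 tcp [0.1938 0.5936 0.2524] q [ 1.08  0.53  1.43  0.    1.18 -0.18]
```

```bash
R="" ; python3 drive.py '[-0.517,-0.582,0,0.234,1,-0.517,-0.582,0,0.234,1,-0.517,-0.582,0,0.234,1,-0.517,-0.582,0,0.234,1,-0.517,-0.582,0,0.234,1,-0.517,-0.582,0,0.234,1,-0.517,-0.582,0,0.234,1,-0.517,-0.582,0,0.234,1,-0.517,-0.582,0,0.234,1,-0.517,-0.582,0,0.234,1,-0.517,-0.582,0,0.234,1,-0.517,-0.582,0,0.234,1,-0.517,-0.582,0,0.234,1,-0.517,-0.582,0,0.234,1,-0.517,-0.582,0,0.234,1,-0.517,-0.582,0,0.234,1,-0.517,-0.582,0.113,0.234,1,-0.517,-0.582,0.113,0.234,1,-0.517,-0.582,0.113,0.234,1,-0.517,-0.582,0.113,0.234,1]'
python3 -c "
from h import *
rel(.5041,-.1203,.037,-31.5)"
```

```text
t: 2.1
tcp_pos: [0.5027, -0.119, 0.1374]
tool_rot: [0.272, 0.962, 0.001, -0.004]
force: [-0.6, 0.4, 0.4]
finger_gap: 1.0
gripper_force: 0.0
rel [-0.0026 -0.0003  0.1004] turn -0.0005 t 2.1 tcp [ 0.5027 -0.119   0.1374] q [-0.45  0.56  1.8   0.    0.78 -1.47]
```

```bash
python3 drive.py '[-0.002,0,0.05,0,0.5,-0.002,0,0.08,0,0.5,-0.002,0,0.1,0,0.5,-0.002,0,0.1,0,0.5,-0.002,0,0.1,0,0.4,-0.002,0,0.1,0,0.3,-0.002,0,0.1,0,0.2,-0.002,0,0.1,0,0,-0.002,0,0.1,0,0,-0.002,0,0.1,0,0,-0.002,0,0.1,0,0]' 110
python3 - <<'E'
from h import *
from station import manip, viewer, sign_off
d=viewer.snapshot('wrist');cv2.imwrite('pics/w1.png',d['pixels'][:,:,::-1])
rel(.5041,-.1203,.09,-31.5)
E
```

```text
t: 3.2
tcp_pos: [0.5072, -0.1212, 0.0417]
tool_rot: [0.271, 0.962, -0.0, 0.001]
force: [-1.2, 0.3, 7.3]
finger_gap: 0.139
gripper_force: 107.5
rel [ 0.003  -0.0009 -0.0483] turn -0.0001 t 3.25 tcp [ 0.5072 -0.1211  0.0417] q [-0.45  0.74  1.84 -0.    0.56 -1.47]
```

View pics/w1.png

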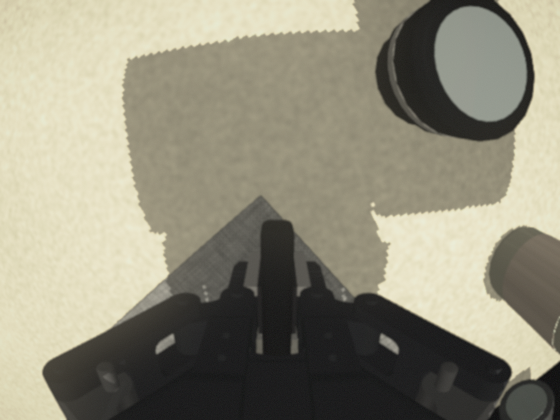

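The handle's tail (pixel 277,225) sits centred between the closed pads. I'll lift a little and check for droop.

```bash
cat >> h.py <<'E'
def scoop(d,zmin,win=None):
    """bar handle + pan from top view near the tool: dark handle not usable under gripper -> fit pan rim"""
    W=world(d);return W
E
python3 drive.py '[0,0,-0.01,0,0,0,0,-0.02,0,0,0,0,-0.03,0,0,0,0,-0.04,0,0,0,0,-0.05,0,0,0,0,-0.05,0,0,0,0,-0.05,0,0]'
python3 - <<'E'
from h import *
from station import manip, viewer, sign_off
for n in('top','scene'):
    d=viewer.snapshot(n);np.savez(n+'1.npz',**d);
    if n=='top':a=d['pixels'][120:300,320:500,::-1]
    else:b=d['pixels'][210:350,140:280,::-1]
cv2.imwrite('pics/l1.png',np.hstack([cv2.resize(a,(400,400)),cv2.resize(b,(400,400))]))
rel(.5041,-.1203,.09,-31.5)
E
```

```text
t: 3.95
tcp_pos: [0.5066, -0.1208, 0.0907]
tool_rot: [0.271, 0.962, -0.0, 0.0]
force: [-1.2, 0.1, -2.0]
finger_gap: 0.137
gripper_force: 107.5
rel [ 0.0019 -0.0008  0.    ] turn -0.0 t 4.05 tcp [ 0.5061 -0.1206  0.09  ] q [-0.45  0.65  1.82 -0.    0.67 -1.47]
```

View pics/l1.png

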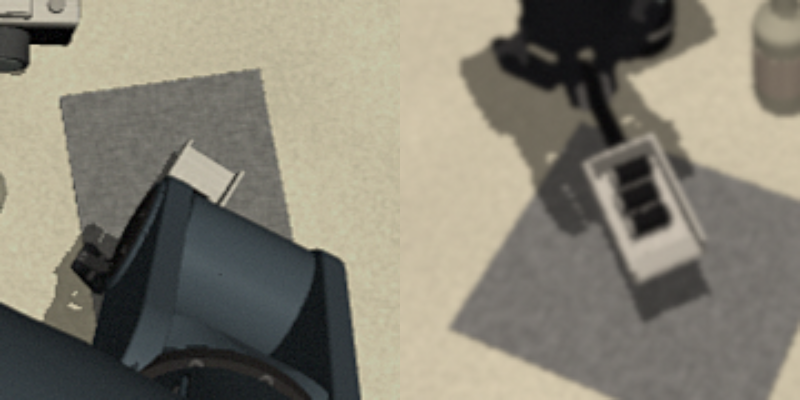

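```bash
cat >> h.py <<'E'
def tilt(d,tcp,yaw,gx=-110):
    """pan profile: for bins along the scoop axis, heights of rim (max) and floor (low) relative to TCP"""
    W=world(d);D=W-np.asarray(tcp);a=np.radians(yaw)
    s=D[...,0]*np.cos(a)+D[...,1]*np.sin(a);l=-D[...,0]*np.sin(a)+D[...,1]*np.cos(a);h=D[...,2]
    m=(abs(l)<.034)&(s>.045)&(s<.18)&(h<.03)&(h>-.16)&(d['range_z']>0)
    out=[];S=[];H=[]
    for b in np.arange(.045,.18,.01):
        k=m&(s>=b)&(s<b+.01)
        if k.sum()>3:
            r=np.percentile(h[k&(abs(l)>.02)],90) if (k&(abs(l)>.02)).sum()>2 else np.nan
            f=np.median(h[k&(abs(l)<.015)]) if (k&(abs(l)<.015)).sum()>2 else np.nan
            out.append((round(b+.005,3),round(r*1000),round(f*1000) if f==f else None,round(l[k].mean()*1000)))
    for o in out:print(o)
E
python3 - <<'E'
from h import *
tilt(load('scene1.npz'),[.5063,-.1207,.0903],-31.5)
rel(.5,-.12,.26,-31.5)
E
```

```text
(np.float64(0.05), -86, -3, -12)
(np.float64(0.06), -13, -17, -3)
(np.float64(0.07), -12, -21, -5)
(np.float64(0.08), -13, -24, -1)
(np.float64(0.09), -12, -22, -6)
(np.float64(0.1), -13, -23, -2)
(np.float64(0.11), -13, -22, -6)
(np.float64(0.12), -13, -22, -3)
(np.float64(0.13), -13, -37, -2)
(np.float64(0.14), -14, -85, 0)
(np.float64(0.15), -14, -86, -1)
(np.float64(0.16), -20, -88, 0)
(np.float64(0.17), -87, -89, 0)
(np.float64(0.18), -86, -88, -1)
rel [ 0.0057 -0.0027 -0.17  ] turn -0.0 t 4.05 tcp [ 0.5061 -0.1206  0.09  ] q [-0.45  0.65  1.82 -0.    0.67 -1.47]
```

Level and gripped. The rim is 13 mm below the TCP along its whole length, so the TCP is 41 mm above the underside. Next I'll raise it and carry it to the front of the box.

```bash
python3 drive.py '[0,0,-0.02,0,0,0,0,-0.05,0,0,0,0,-0.08,0,0,0,0,-0.11,0,0,0,0,-0.14,0,0,0,0,-0.16,0,0,0,0,-0.17,0,0,0,0,-0.17,0,0]'
python3 -c "
from h import *
rel(.4764,.2186,.26,-5.8)"
```

```text
t: 4.85
tcp_pos: [0.5068, -0.1209, 0.261]
tool_rot: [0.271, 0.962, -0.0, 0.001]
force: [-0.4, -0.5, -1.9]
finger_gap: 0.136
gripper_force: 107.5
rel [0.2033 0.2736 0.0007] turn -0.4486 t 4.85 tcp [ 0.5068 -0.1209  0.261 ] q [-0.45  0.38  1.68  0.    1.08 -1.47]
```

```bash
python3 drive.py '[0.006,0.008,0,-0.013,0,0.018,0.024,0,-0.04,0,0.034,0.046,0,-0.075,0,0.052,0.07,0,-0.115,0,0.07,0.094,0,-0.154,0,0.088,0.118,0,-0.194,0,0.106,0.143,0,-0.234,0,0.124,0.167,0,-0.274,0,0.142,0.191,0,-0.313,0,0.16,0.215,0,-0.353,0,0.176,0.237,0,-0.388,0,0.189,0.254,0,-0.417,0,0.198,0.267,0,-0.437,0,0.203,0.273,0,-0.449,0,0.203,0.274,0,-0.449,0,0.203,0.274,0,-0.449,0]'
python3 - <<'E'
from h import *
from station import manip, viewer, sign_off
d=viewer.snapshot('scene');np.savez('s2.npz',**d)
s=manip.sense();tilt(d,s['tcp_pos'],-5.8)
cv2.imwrite('pics/s2.png',cv2.resize(d['pixels'][80:230,170:370,::-1],(800,600)))
rel(.4764,.2186,.175,-5.8)
E
```

```text
t: 6.45
tcp_pos: [0.4761, 0.2187, 0.2595]
tool_rot: [0.05, 0.999, -0.0, -0.001]
force: [-0.9, -0.8, -2.4]
finger_gap: 0.137
gripper_force: 107.6Traceback (most recent call last):
  File "<stdin>", line 4, in <module>
  File "h.py", line 31, in tilt
    out.append((round(b+.005,3),round(r*1000),round(f*1000) if f==f else None,round(l[k].mean()*1000)))
                                ~~~~~^^^^^^^^
ValueError: cannot convert float NaN to integer
```

```bash
sed -i 's/round(r\*1000)/round(float(np.nan_to_num(r,nan=9)*1000))/; s/round(b+.005,3)/round(float(b)+.005,3)/' h.py
python3 drive.py '[0,0,0.02,0,0,0,0,0.05,0,0,0,0,0.07,0,0,0,0,0.085,0,0,0,0,0.085,0,0,0,0,0.085,0,0]'
python3 - <<'E'
from h import *
from station import manip, viewer, sign_off
d=viewer.snapshot('scene');np.savez('s2.npz',**d)
s=manip.sense();tilt(d,s['tcp_pos'],-5.8)
cv2.imwrite('pics/s2.png',cv2.resize(d['pixels'][80:230,170:370,::-1],(800,600)))
rel(.4764,.2186,.175,-5.8)
E
```

```text
t: 7.1
tcp_pos: [0.4769, 0.2183, 0.1754]
tool_rot: [0.051, 0.999, -0.0, -0.0]
force: [0.6, 0.3, -2.3]
finger_gap: 0.139
gripper_force: 107.6
(0.05, 9000, -4, -5)
(0.06, -13, -20, -3)
(0.07, -15, -66, -7)
(0.08, -15, -23, -9)
(0.09, -14, -25, -3)
(0.1, -15, -65, -6)
(0.11, -14, -22, -4)
(0.12, -14, -29, -5)
(0.13, -14, -23, -4)
(0.14, -15, -37, 0)
(0.15, -15, -66, 3)
(0.16, -15, -66, 4)
(0.17, -67, -67, 9)
rel [ 0.0009 -0.0001  0.001 ] turn -0.0005 t 7.15 tcp [0.4773 0.2186 0.176 ] q [ 0.22  0.5   1.76 -0.    0.88 -1.25]
```

View pics/s2.png

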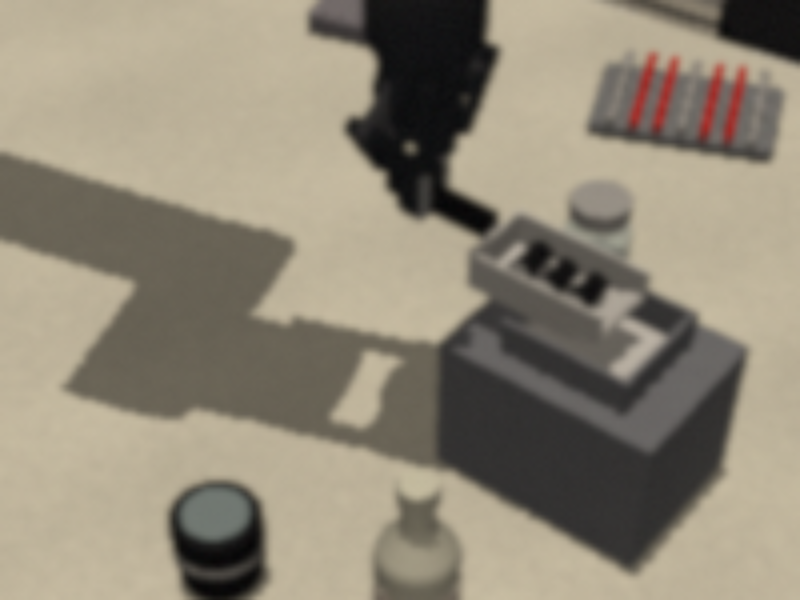

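The scoop is level over the flap with its lip at about crop pixel (620,320) and all three cells in the pan. Now I'll test whether a light grip lets it pivot. The flap is only 33 mm below, so it can droop about 12° at most and the cells will stay in.

```bash
python3 drive.py '[0,0,0,0,0,0,0,0,0,0,0,0,0,0,0,0,0,0,0,0]' 20
cat > t.py <<'E'
from h import *
from station import manip, viewer, sign_off
s=manip.sense();d=viewer.snapshot('scene');np.savez('s3.npz',**d)
W=world(d);D=W-s['tcp_pos'];a=np.radians(-5.8)
S=D[...,0]*np.cos(a)+D[...,1]*np.sin(a);l=-D[...,0]*np.sin(a)+D[...,1]*np.cos(a);h=D[...,2]
# rim near (+/-) side walls: upper envelope along s
p=[]
for b in np.arange(.06,.16,.01):
    k=(S>b)&(S<b+.01)&(abs(abs(l)-.0265)<.006)&(h<.02)&(h>-.2)
    if k.sum()>3:p.append((b+.005,np.percentile(h[k],92)))
p=np.array(p);c=np.polyfit(p[:,0],p[:,1],1)
print('tilt deg (nose down +)',round(float(-np.degrees(np.arctan(c[0]))),1),'rim mm',np.round(p[:,1]*1000).astype(int),'F',np.round(s['force'],1),'tcp',np.round(s['tcp_pos'],4),'gap',round(s['finger_gap'],4),'gf',round(s['gripper_force'],1),'t',round(s['t'],2))
E
python3 t.py
```

```text
t: 7.55
tcp_pos: [0.4767, 0.219, 0.1757]
tool_rot: [0.05, 0.999, 0.0, 0.0]
force: [-0.5, 0.8, -1.6]
finger_gap: 0.136
gripper_force: 107.6
tilt deg (nose down +) 0.1 rim mm [-13 -13 -13 -13 -13 -13 -14 -13 -14 -13] F [-0.5  0.8 -1.6] tcp [0.4767 0.219  0.1757] gap 0.1356 gf 107.6 t 7.55
```

```bash
python3 drive.py '[0,0,0,0,0.1,0,0,0,0,0.1,0,0,0,0,0.1]' 20 | grep -E "gap|gripper"; python3 t.py;python3 drive.py '[0,0,0,0,0.135,0,0,0,0,0.135,0,0,0,0,0.135]' 20 | grep -E "gap|gripper"; python3 t.py
```

```text
finger_gap: 0.139
gripper_force: 107.6
tilt deg (nose down +) 0.9 rim mm [-13 -13 -13 -13 -13 -13 -13 -14 -14 -15] F [ 0.2 -0.4 -1.8] tcp [0.4765 0.219  0.1753] gap 0.1387 gf 107.6 t 7.9
finger_gap: 0.135
gripper_force: 98.4
tilt deg (nose down +) 1.0 rim mm [-12 -13 -13 -13 -13 -14 -13 -14 -14 -14] F [ 0.4  0.2 -2.2] tcp [0.4765 0.2189 0.1753] gap 0.1346 gf 98.4 t 8.25
```

```bash
for o in x; do python3 drive.py '[0,0,0,0,0.139,0,0,0,0,0.139]' 20 | grep -E "gripper"; python3 t.py; done; python3 drive.py '[0,0,0,0,0.142,0,0,0,0,0.142]' 20 | grep gripper; python3 t.py
```

```text
gripper_force: 85.0
tilt deg (nose down +) 0.4 rim mm [-13 -13 -12 -13 -13 -13 -13 -13 -14 -14] F [-0.4 -0.6 -2.2] tcp [0.4765 0.2189 0.1753] gap 0.1448 gf 85.0 t 8.5
gripper_force: 74.9
tilt deg (nose down +) 0.5 rim mm [-13 -13 -13 -13 -13 -13 -13 -13 -14 -14] F [ 0.2  0.3 -2.1] tcp [0.4765 0.2189 0.1753] gap 0.1456 gf 74.9 t 8.75
```

```bash
python3 drive.py '[0,0,0,0,0.15,0,0,0,0,0.155,0,0,0,0,0.155]' | grep -E "gripper"; python3 t.py; python3 drive.py '[0,0,0,0,0.158,0,0,0,0,0.158]' | grep gripper; python3 t.py
```

```text
gripper_force: 30.7
tilt deg (nose down +) 0.6 rim mm [-12 -13 -14 -13 -12 -13 -13 -13 -14 -14] F [ 0.2 -0.  -2.9] tcp [0.4765 0.2189 0.1753] gap 0.1576 gf 30.7 t 9.1
gripper_force: 20.3
tilt deg (nose down +) -0.1 rim mm [-13 -14 -13 -12 -13 -13 -14 -13 -13 -13] F [ 0.5 -1.  -1.8] tcp [0.4766 0.2189 0.1753] gap 0.1583 gf 20.3 t 9.35
```

```bash
python3 drive.py '[0,0,0,0,0.16,0,0,0,0,0.16]' | grep gripper; python3 t.py
```

```text
gripper_force: 13.7
tilt deg (nose down +) 10.7 rim mm [-27 -28 -30 -31 -34 -36 -37 -39 -42 -43] F [-1.3  0.  -0.1] tcp [0.4767 0.219  0.1754] gap 0.1608 gf 13.7 t 9.6
```

Grip force is now controllable: the handle pivots at about 14 N and the lip rests on the flap. I'll raise and advance so the lip stays on the flap while the nose tips down and the cells roll onto it, inside the collar.

```bash
python3 drive.py '[-0.003,0,-0.005,0,0.16,-0.006,0,-0.01,0,0.16,-0.009,0,-0.015,0,0.16,-0.012,0,-0.02,0,0.16,-0.015,0,-0.025,0,0.16,-0.018,0,-0.03,0,0.16,-0.021,0,-0.035,0,0.16,-0.024,0,-0.04,0,0.16,-0.028,0,-0.045,0,0.16,-0.032,0,-0.05,0,0.16,-0.035,0,-0.055,0,0.16,-0.035,0,-0.055,0,0.16]' | grep -E "grip|gap|tcp"; python3 t.py; python3 -c "
from h import *
d=load('s3.npz');cv2.imwrite('pics/s3.png',cv2.resize(d['pixels'][80:230,170:370,::-1],(800,600)))"
```

```text
tcp_pos: [0.5124, 0.2155, 0.2311]
finger_gap: 0.164
gripper_force: 13.7
tilt deg (nose down +) 24.7 rim mm [-60 -67 -75 -80 -87 -95 -99 -97] F [-0.4  0.2 -2.4] tcp [0.5124 0.2155 0.2311] gap 0.1637 gf 13.7 t 10.85
```

View pics/s3.png

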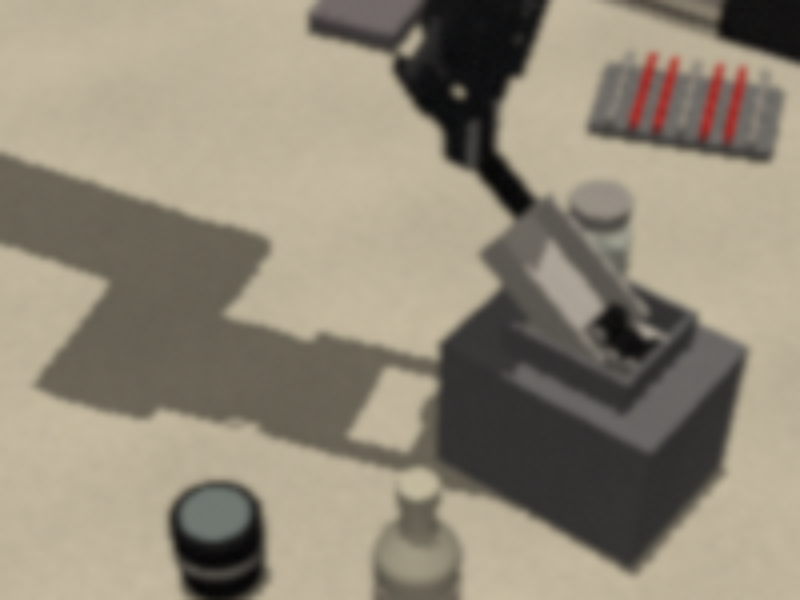

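The scoop is tipped about 33° and all three cells lie on the flap inside the collar (crop about 625,335). Next I'll grip hard and press the flap down with the lip.

```bash
python3 drive.py '[0,0,0,0,0,0,0,0,0,0,0,0,0,0,0,0,0,0.004,0,0,0,0,0.008,0,0,0,0,0.012,0,0,-0.001,0,0.016,0,0,-0.003,0,0.02,0,0,-0.005,0,0.024,0,0,-0.005,0,0.024,0,0]' 120 | grep -E "grip|gap|tcp|force"; python3 t.py; python3 -c "
from h import *
d=load('s3.npz');cv2.imwrite('pics/s4.png',cv2.resize(d['pixels'][80:230,170:370,::-1],(800,600)))"
```

```text
tcp_pos: [0.5173, 0.2149, 0.2061]
force: [0.5, -0.7, 1.5]
finger_gap: 0.135
gripper_force: 117.3
tilt deg (nose down +) 17.6 rim mm [-60 -66 -72 -79 -87 -95 -99 -72 -96] F [ 0.5 -0.7  1.5] tcp [0.5173 0.2149 0.2061] gap 0.1355 gf 117.3 t 11.9
```

View pics/s4.png

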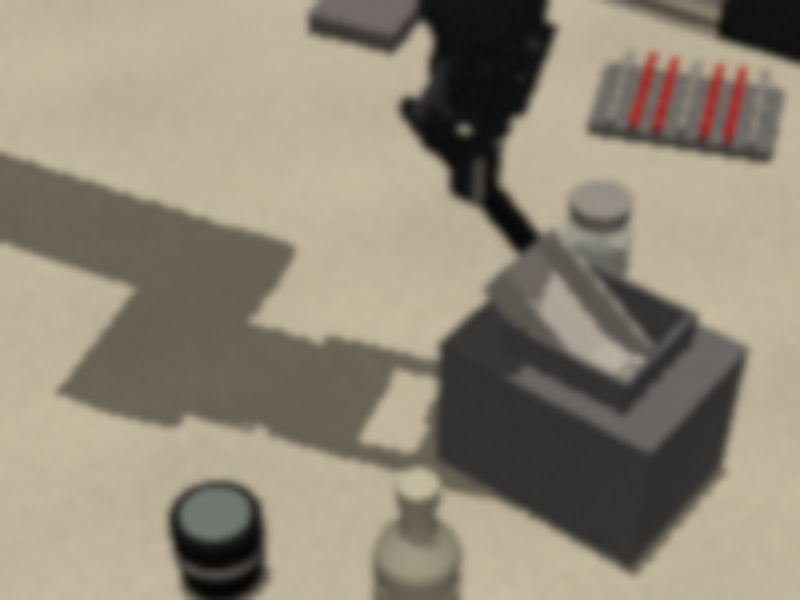

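The flap is pressed in, the tilt held, and the cells have rolled off out of sight. I'll press a little deeper and hold for the 0.2 s criterion.

```bash
python3 drive.py '[-0.003,0,0.003,0,0,-0.006,0,0.006,0,0,-0.008,0,0.009,0,0,-0.008,0,0.011,0,0,-0.008,0,0.011,0,0,-0.008,0,0.011,0,0,-0.008,0,0.011,0,0,-0.008,0,0.011,0,0]' | grep -E "tcp|force"
python3 - <<'E'
from h import *
from station import manip, viewer, sign_off
d=viewer.snapshot('scene');e=viewer.snapshot('top')
W=world(e);c=np.array([.6157,.2044]);a=np.radians(-5.8)
D=W[...,:2]-c;x=D[...,0]*np.cos(a)+D[...,1]*np.sin(a);y=-D[...,0]*np.sin(a)+D[...,1]*np.cos(a)
for b in np.arange(-.02,.05,.01):
    k=(x>b)&(x<b+.01)&(abs(y)<.035)
    print(round(b,2),np.round(np.percentile(W[k][:,2],[3,25,50]),3) if k.sum()>3 else '')
cv2.imwrite('pics/s5.png',np.hstack([cv2.resize(d['pixels'][110:210,250:370,::-1],(400,400)),cv2.resize(e['pixels'][130:260,150:280,::-1],(400,400))]))
E
```

```text
tcp_pos: [0.5248, 0.214, 0.1955]
force: [2.1, -0.4, -0.3]
gripper_force: 117.4
-0.02 [0.092 0.097 0.099]
-0.01 [0.086 0.09  0.092]
0.0 [0.082 0.084 0.086]
0.01 [0.079 0.082 0.083]
0.02 [0.065 0.068 0.08 ]
0.03 [0.064 0.065 0.067]
0.04 [0.001 0.005 0.121]
0.05 [0.001 0.004 0.017]
```

View pics/s5.png

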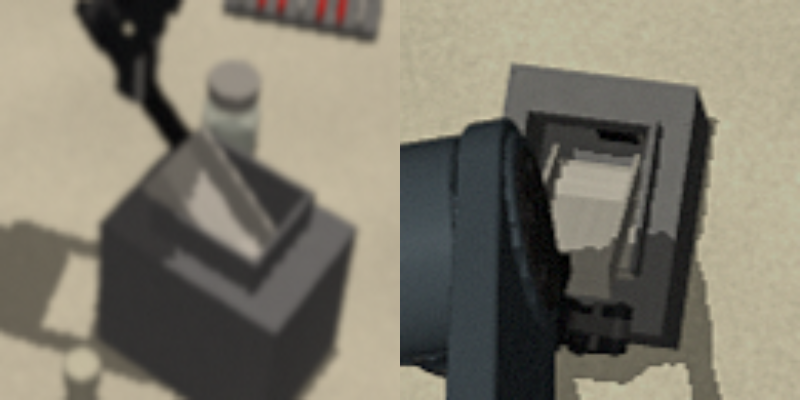

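The flap is at about 0.5 rad (45 mm down, 80 mm from the hinge). The pan and flap are empty, and one cell shows through the gap on the box floor at (620,135). Time to withdraw.

```bash
python3 drive.py '[0.003,0,-0.006,0,0,0.006,0,-0.015,0,0,0.01,0,-0.03,0,0,0.014,0,-0.05,0,0,0.016,0,-0.07,0,0,0.016,0,-0.09,0,0,0.016,0,-0.105,0,0,0.016,0,-0.105,0,0]' | grep -E "tcp|force"
python3 - <<'E'
from h import *
from station import manip, viewer, sign_off
e=viewer.snapshot('top')
W=world(e);c=np.array([.6157,.2044]);a=np.radians(-5.8)
D=W[...,:2]-c;x=D[...,0]*np.cos(a)+D[...,1]*np.sin(a);y=-D[...,0]*np.sin(a)+D[...,1]*np.cos(a)
k=(x>.01)&(x<.035)&(abs(y)<.03)&(W[...,2]<.15);print('flap z',np.percentile(W[k][:,2],[3,50,97]))
# scoop target: yaw -31.5, pan centre at mat centre-ish; pivot 108mm behind
m=np.array([.6105,-.1891]);u=np.array([np.cos(np.radians(-31.5)),np.sin(np.radians(-31.5))])
p=m-u*.108+u*0.005;print(p);rel(p[0],p[1],.30,-31.5)
E
python3 t.py
```

```text
tcp_pos: [0.5076, 0.2161, 0.3024]
force: [0.3, 0.2, -1.8]
gripper_force: 117.6
flap z [0.10581755 0.10878885 0.11169674]
[ 0.52267806 -0.13528265]
rel [-0.0507 -0.3478  0.0008] turn 0.4492 t 13.7 tcp [0.5071 0.2159 0.3009] q [ 0.2   0.37  1.56  0.    1.21 -1.27]
tilt deg (nose down +) 53.1 rim mm [ -62  -68  -75  -82  -89  -95 -101 -190 -167] F [ 0.9 -0.4 -2.1] tcp [0.5071 0.2159 0.3009] gap 0.132 gf 117.6 t 13.7
```

The flap is shut (109 mm). Carrying the empty scoop back over the mat now.

```bash
python3 -c "
from h import *
rel(.559,-.158,.30,-31.5)"
python3 drive.py '[-0.003,-0.02,0,0.02,0,-0.012,-0.05,0,0.06,0,-0.025,-0.09,0,0.11,0,-0.038,-0.13,0,0.16,0,-0.05,-0.17,0,0.21,0,-0.062,-0.21,0,0.26,0,-0.072,-0.25,0,0.31,0,-0.081,-0.29,0,0.36,0,-0.086,-0.33,0,0.41,0,-0.089,-0.36,0,0.44,0,-0.09,-0.375,0,0.449,0,-0.09,-0.375,0,0.449,0,-0.09,-0.375,0.04,0.449,0,-0.09,-0.375,0.08,0.449,0,-0.09,-0.375,0.12,0.449,0,-0.09,-0.375,0.15,0.449,0,-0.09,-0.375,0.17,0.449,0,-0.09,-0.375,0.17,0.449,0]' | grep -E "tcp|force"
python3 -c "
from h import *
rel(.559,-.158,.125,-31.5)"
```

```text
rel [-8.950e-02 -3.666e-01 -2.000e-04] turn 0.4492 t 13.75 tcp [0.5068 0.2157 0.2999] q [ 0.2   0.37  1.56  0.    1.21 -1.27]
tcp_pos: [0.5576, -0.1629, 0.127]
force: [-0.3, -0.7, -1.3]
gripper_force: 117.6
rel [0.0013 0.005  0.002 ] turn 0.0021 t 15.55 tcp [ 0.5576 -0.1629  0.127 ] q [-0.48  0.64  1.64  0.    0.86 -1.5 ]
```

```bash
python3 drive.py '[0,0.005,0.003,0,0.15,0,0.005,0.006,0,0.157,0.001,0.005,0.012,0,0.157,0.005,0.005,0.017,0,0.157,0.01,0.005,0.022,0,0.157,0.014,0.005,0.027,0,0.157,0.018,0.005,0.034,0,0.157,0.022,0.005,0.041,0,0.157,0.025,0.005,0.047,0,0.157,0.028,0.005,0.054,0,0.157,0.03,0.005,0.061,0,0.157,0.033,0.005,0.068,0,0.157,0.034,0.005,0.073,0,0.157,0.036,0.005,0.077,0,0.157,0.037,0.005,0.08,0,0.157,0.037,0.005,0.08,0,0.157]'| grep -E "tcp|force"
sed 's/-5.8/-31.5/' t.py > t2.py; python3 t2.py;  python3 -c "
from h import *
d=load('s3.npz');cv2.imwrite('pics/s6.png',cv2.resize(d['pixels'][210:350,140:320,::-1],(720,560)))"
```

```text
tcp_pos: [0.5315, -0.1431, 0.05]
force: [-0.5, -0.8, 0.3]
gripper_force: 23.6
tilt deg (nose down +) 3.1 rim mm [-16 -15 -17 -17 -18 -19 -18 -19 -20 -21] F [-0.5 -0.8  0.3] tcp [ 0.5315 -0.1431  0.05  ] gap 0.158 gf 23.6 t 17.15
```

View pics/s6.png

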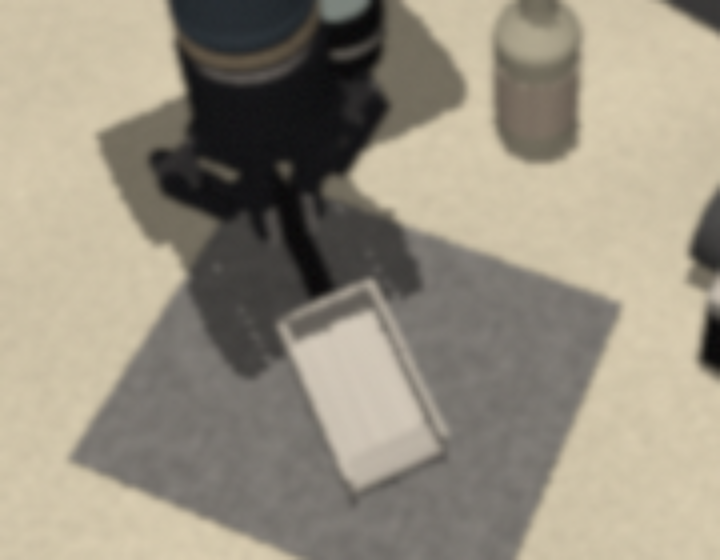

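The scoop is empty and within 3° of level on the mat. I'll press down the last few mm, open, and rise.

```bash
python3 drive.py '[0.001,0,0.003,0,0.157,0.001,0,0.006,0,0.157,0.001,0,0.006,0,0.17,0.001,0,0.006,0,0.25,0.001,0,0.006,0,0.4,0.001,0,0.006,0,0.6,0.001,0,0.006,0,0.6,0.001,0,-0.02,0,0.6,0.001,0,-0.06,0,0.6,0.001,0,-0.11,0,0.6,0.001,0,-0.15,0,0.6,0.041,0,-0.2,0,0.6,0.091,0,-0.2,0,0.6,0.121,0,-0.2,0,0.6,0.121,0,-0.2,0,0.6]' | grep -E "tcp|force|gap"
python3 - <<'E'
from h import *
from station import manip, viewer, sign_off
e=viewer.snapshot('top');np.savez('top9.npz',**e);W=world(e);Z=W[...,2];g=e['pixels'].astype(int).sum(-1)
m=np.zeros((420,560),bool);m[148:275,345:462]=1
P=W[m&(g>330)&(Z>-.01)&(Z<.05)]
c=np.array([.6105,-.1891])
k=m&(g<110)&(Z>.03)&(Z<.06)
n,l=cv2.connectedComponents(k.astype(np.uint8))
for i in range(1,n):
    Q=W[l==i]
    if len(Q)>40:
        print('handle',rect(Q),Q.mean(0))
        a=np.radians(rect(Q)[2]-90) if rect(Q)[1][0]<rect(Q)[1][1] else np.radians(rect(Q)[2])
        u=np.array([np.cos(a),np.sin(a)]);h0=np.array(rect(Q)[0])/1000
        s=(Q[:,:2]-h0)@u;print('handle pitch',np.polyfit(s,Q[:,2],1)[0],'pan centre',h0+.0925*u,'mat-rel',h0+.0925*u-c)
D=W[...,:2]-np.array([.6157,.2044]);a=np.radians(-5.8)
x=D[...,0]*np.cos(a)+D[...,1]*np.sin(a);y=-D[...,0]*np.sin(a)+D[...,1]*np.cos(a)
for x0,x1 in((-.04,-.02),(-.01,.01),(.02,.04)):
    q=(x>x0)&(x<x1)&(abs(y)<.03);print('flap z',np.percentile(Z[q],[3,50,97]).round(4))
cv2.imwrite('pics/end.png',e['pixels'][:,:,::-1])
E
```

```text
tcp_pos: [0.4219, -0.0759, 0.2503]
force: [-0.5, -0.6, -0.8]
finger_gap: 0.599
gripper_force: 0.0
handle (array([ 542.4, -148.8]), array([13. , 82.7]), 57.6) [ 0.54151662 -0.14787942  0.04050172]
handle pitch -0.0010211959353296166 pan centre [ 0.62050033 -0.19836398] mat-rel [ 0.01000033 -0.00926398]
flap z [0.1061 0.1089 0.1115]
flap z [0.1062 0.1089 0.1113]
flap z [0.1057 0.1087 0.1115]
```

View pics/end.png

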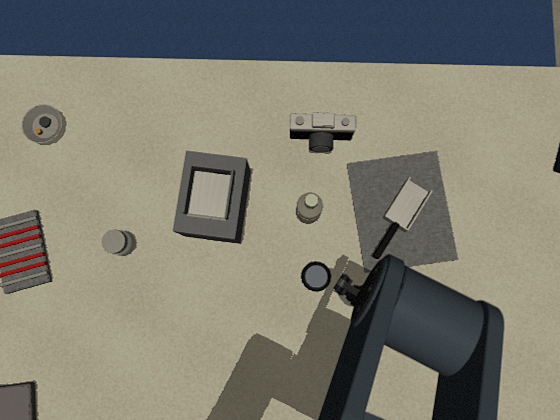

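The scoop is empty and level on the mat (pan about 408,203). The flap is shut and flat, no loose cells are in view, the bystanders are where they started, and the gripper is clear.

```bash
python3 -c "
from station import manip, viewer, sign_off
print(sign_off())"
```

```text
the job is handed in; nothing more can be done
None
```

I handed the job in: the three cells went through the flap into the box (one was seen on its floor, none are left in view outside), the flap measures shut, and the empty scoop stands level on the mat with the bottle, lens, camera and jar unmoved in the final picture; no verdict was returned.

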